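Open the slide gate of the wide bolt hopper

TASK

On the garage bench stand two empty sheet-metal bolt hoppers, a wide one and a narrow one, each with a slide gate under it that has an upright wooden pull knob. Draw the gate of the wide hopper all the way out, until it hits its end stop, so that the hopper can be brushed out, and let go of it. Leave the gate of the narrow hopper shut.

Things in the scene. Friction and masses are not known exactly. Their poses are not given: they have to be found in the camera images.
- wide_knob (a point): middle of the pull knob of the wide hopper's gate: upright round wooden post, 22 mm across, 68 mm tall, on the front end of the flat gate plate. The point is on its axis, 28 mm below its top, 43 mm above the plate, 150 mm above the bench. Its x axis is level and points to the hopper: the gate is drawn out along its -x. Hopper 220 mm across, 90 mm deep, 250 mm tall; left or right place varies.
- wide_gate (a joint): Wide hopper's gate, m drawn out: 0 shut, 0.080 at its rigid end stop. 0 to 0.020 at the start. Slides level, 3 N friction, no spring, stays where left. When shut, the knob is 120 mm before the hopper's front face. Rails beside the plate (tops at 111 mm over the bench) end in stop blocks (tops at 123 mm, 36 mm either side of the middle, 24 mm behind the shut knob).
- narrow_knob (a point): middle of the pull knob of the narrow hopper's gate: upright round wooden post, 22 mm across, 68 mm tall, on the front end of the flat gate plate. The point is on its axis, 28 mm below its top, 43 mm above the plate, 150 mm above the bench. Its x axis is level and points to the hopper: the gate is drawn out along its -x. Hopper 110 mm across, else like the wide one.
- narrow_gate (a joint): Narrow hopper's gate, m drawn out: 0 shut, 0.080 at its rigid end stop. Shut at the start. Slides level, 3 N friction, no spring, stays where left. To be left shut.

How it is judged:
By the outcome, as a careful person would: the job done as asked, in the order asked, and still so for the second after the job is handed in, with the robot touching nothing.
It also fails if it takes over 32 s, if anything falls off the work surface, if the arm or the gripper's body presses on something with over 40 N, if the wrist force passes 120 N, or if a joint passes its speed limit or range.

ROBOT

A 6-joint arm with a two-finger parallel gripper is mounted at the origin on the work surface. World frame = base frame: x ahead of the robot, y to its left, z up, the work surface at z = 0. Lengths are in m, angles in rad, forces in N, time in s.
With the tool pointing down it reaches from about 0.425 to 0.95 m from the base axis. Payload 3.5 kg.
Tool frame: the origin (TCP) lies on the centre line of the jaws, within the pads' length; the fingertips stand 14 mm ahead of it and the grasp point (between the pads) lies 5 mm behind it (tips_ahead is the distance from the TCP to the fingertips, in m); y points along the fingers, z is the direction in which the jaws open and shut, and the axes are right-handed (so a half turn about y gives the same grasp; the last joint's range is limited). The gripper opens to 85 mm and grips with 20 to 120 N. Pads are 22 mm wide; open, the fingers measure 114 mm over their backs; the gripper's body (76 mm by 85 mm) begins 54 mm behind the grasp point. The pads swing forward as they close: fully open they stand 13 mm farther back than shut.
Start: joints at [1.191, 0.286, 1.577, -0, 1.279, -0.15], TCP at [0.154, 0.657, 0.245] pointing down, gripper open.
Joint ranges: [-2.77, 2.77], [-0.9, 2.22], [0.21, 2.48], [-1.53, 4.67], [0.24, 2.81], [-2.84, 2.84]. Speed limits (rad/s): [2.79, 2.79, 3.14, 3.14, 3.14, 3.14].

INTERFACE

Orientations are given as a unit quaternion [x, y, z, w].
In Python, from plant import get_state, read_camera, sign_off, tips_ahead gives the robot as it stands.
- The arm moves only by the tool send_rows, never from a script. Its argument "plan" is a list of rows, each a list of 2 entries, a list of its own where there are three numbers: the shift along the tool's x, y, z in units of 12 cm (1.0 is 12 cm), then the turn, a rotation vector about the tool's x, y, z in units of 360 degrees (1.0 is 360 degrees). In form: [[[tx, ty, tz], [rx, ry, rz]], ...]. A call has 1 to 12 rows; each row shifts and turns the commanded pose from where the row before left it, along the tool's axes as they then stand; what a row does not reach is not made up. A row lasts 1/10 s, in which the tool goes at most 50 mm and 8.59 degrees, less where a joint would pass 70% of its speed; a pose out of reach is approached as far as the arm can. A call with a number of a shift or a turn outside -1 to 1 is refused whole. A call with a gripper value outside its range is refused whole. "gripper" is the closure, from 0 (fully open) to 1 (shut), set as the call begins (left out, the last holds). The fingers move at their own pace and stop on an object; "grip_force" is the grip in N (left out, the last holds). Time passes only in rows, so rows that do not move let the fingers close. It gives the time, the measured TCP pose, the force and the opening at its end, in the units of the state.
- get_state(): the state, without advancing time (a new reading comes with each control period).
- read_camera(name): name is "scene" or "top" or "wrist"; returns a dict with "img" (400x640x3 uint8, blue, green, red), "fx", "fy", "cx", "cy" (pixels), "world_from_camera" (4x4, takes a point from camera to world coordinates); the wrist camera has in their place "mount" (4x4, takes a point from camera to tool coordinates, whose origin is the TCP and whose axes are the tool frame's). Camera axes: x right, y down, z forward; pixel columns grow to the right and rows downward; lengths in m; the calibration is good to about 2 mm. A picture is of the moment at which its call begins: read the wrist's pose just before it. There is no depth.
- sign_off(): hands the job in, once; it reports no verdict.
The state is a dict: "time": time; "qpos": joint angles; "dq": joint speeds; "joint_efforts": joint torques, N m; "eef_pos": TCP position; "tcp_rot": TCP orientation; "contact_force": force on the tool from outside, world axes, zero at the start; "wrist_torque": the same for the moment, N m; "opening": opening from 0.0 (shut) to 1.0 (fully open).
Only numpy, scipy, OpenCV 4.12 (cv2) and the standard library are available. Lean on these libraries where they do the work, as an engineer would, in place of code of your own. Each camera call takes 0.05 s, during which the arm holds its last target. There are 200 camera calls.

## Working session

There is one attempt and no reset: what is moved stays moved. The work goes in short steps, Python scripts to look and compute and a tool call to move; the robot and the scene stay as the last step left them, time stands still between calls to the robot, and variables do not carry over. Pictures are saved under pics/ and viewed, about 8 in all and at most 12, crops included, and the job is handed in when it is done.

Besides the shell and the picture viewer there is one more tool, called in YAML: its name, and indented under it one key for each argument. send_rows: Moves the arm, as the interface text tells. Its arguments: {"type":"object","properties":{"plan":{"type":"array"},"gripper":{"type":"number"},"grip_force":{"type":"number"}},"required":["plan"]}

```bash
mkdir -p pics
python3 - <<'E'
from plant import *
import cv2, numpy as np
s=get_state(); print({k:np.round(v,3).tolist() for k,v in s.items()}); print(tips_ahead() if callable(tips_ahead) else tips_ahead)
a=[]
for n in("scene","top"):
    c=read_camera(n); cv2.imwrite(f"pics/{n}0.png",c["img"]); print(n,c["fx"],c["fy"],c["cx"],c["cy"],np.round(c["world_from_camera"],4).tolist())
E
```

```text
{'time': 0.0, 'qpos': [1.191, 0.287, 1.578, -0.0, 1.279, -0.15], 'dq': [-0.001, 0.001, -0.001, 0.001, 0.001, -0.001], 'joint_efforts': [0.0, -40.598, -29.263, -0.0, 0.006, -0.0], 'eef_pos': [0.154, 0.657, 0.244], 'tcp_rot': [0.703, -0.081, 0.081, -0.702], 'contact_force': [0.708, 0.21, -0.396], 'wrist_torque': [0.023, 0.013, -0.049], 'opening': 1.0}
0.014
scene 413.8612130106638 413.8612130106638 323.8900525307298 196.8921451684338 [[-0.8265, 0.4007, -0.3955, 0.9488], [0.563, 0.5912, -0.5775, 0.4233], [0.0024, -0.6999, -0.7142, 0.6804], [0.0, 0.0, 0.0, 1.0]]
top 482.9016337229627 482.9016337229627 317.8453097523124 204.464122062735 [[0.0082, -0.998, 0.0619, 0.6032], [-1.0, -0.0079, 0.0048, -0.0123], [-0.0043, -0.062, -0.9981, 1.1048], [0.0, 0.0, 0.0, 1.0]]
```

View pics/scene0.png

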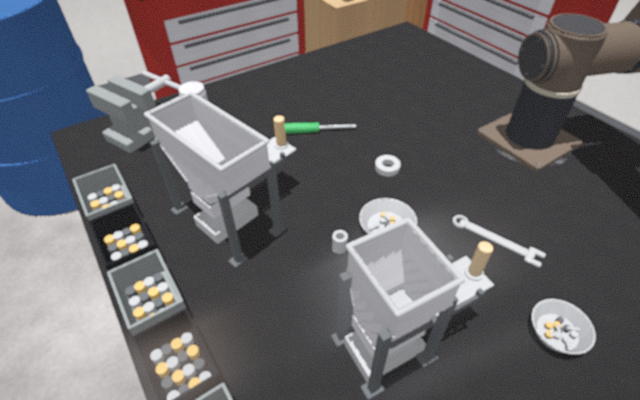

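View pics/top0.png

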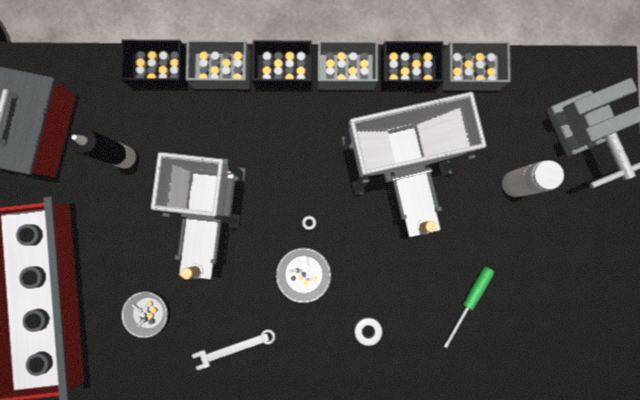

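The top view shows the wide hopper at right, with rim corners at about (350,120), (474,94), (486,146) and (364,174) and its knob at (428,228). The narrow hopper's knob is at (189,272). In the scene view the wide knob is at (280,131) and the narrow one at (481,260).

```bash
cat > h.py <<'E'
import numpy as np, cv2
from plant import *
from scipy.spatial.transform import Rotation as R
def ray(c,uv,T=None):
    T=c["world_from_camera"] if T is None else T
    T=np.array(T); d=T[:3,:3]@[(uv[0]-c["cx"])/c["fx"],(uv[1]-c["cy"])/c["fy"],1]
    return T[:3,3],d/np.linalg.norm(d)
def onz(c,uv,z,T=None):
    o,d=ray(c,uv,T); return o+d*(z-o[2])/d[2]
def tri(r):
    A=sum(np.eye(3)-np.outer(d,d) for o,d in r); b=sum((np.eye(3)-np.outer(d,d))@o for o,d in r)
    return np.linalg.solve(A,b)
def wood(img,x0,y0,x1,y1):
    m=cv2.inRange(cv2.cvtColor(img,cv2.COLOR_BGR2HSV),(8,70,80),(28,255,255)); k=np.zeros_like(m); k[y0:y1,x0:x1]=m[y0:y1,x0:x1]
    n,l,s,ce=cv2.connectedComponentsWithStats(k); i=1+np.argmax(s[1:,4]); return ce[i],s[i],l==i
E
python3 - <<'E'
from h import *
t=read_camera("top"); s=read_camera("scene")
for nm,a,b in(("wide",(405,205,450,250),(262,105,298,160)),("narrow",(165,255,210,290),(460,230,505,290))):
    ct,st,_=wood(t["img"],*a); cs,ss,_=wood(s["img"],*b); p=tri([ray(t,ct),ray(s,cs)])
    print(nm,ct,st,cs,ss,"tri",p.round(4),"top@.15",onz(t,ct,.15).round(4),"scene@.144",onz(s,cs,.144).round(4))
c=np.array([onz(t,q,.25) for q in((350,120),(474,94),(486,146),(364,174))]); print(c.round(3))
print([np.linalg.norm(c[i]-c[i-1]).round(3) for i in range(4)])
f=c[1]-c[0]+c[2]-c[3]; f/=np.linalg.norm(f); x=np.array([-f[1],f[0],0]); x*=np.sign(x[0])
print("x axis",x, np.degrees(np.arctan2(x[1],x[0])), "front mid",(c[2]+c[3])/2, "knob dist to front", x@((c[2]+c[3])/2-onz(t,wood(t["img"],405,205,450,250)[0],.15)))
E
```

```text
wide [427.84722222 226.83333333] [420 222  16  11 144] [279.41153846 129.59615385] [273 115  13  30 260] tri [ 0.6201 -0.2253  0.1497] top@.15 [ 0.6199 -0.2251  0.15  ] scene@.144 [ 0.6167 -0.2323  0.144 ]
narrow [189.37426901 272.73684211] [181 267  18  13 171] [481.47325103 256.5308642 ] [472 241  22  34 243] tri [0.5261 0.2431 0.1529] top@.15 [0.526  0.2438 0.15  ] scene@.144 [0.5189 0.2402 0.144 ]
[[ 0.808 -0.065  0.25 ]
 [ 0.857 -0.287  0.25 ]
 [ 0.763 -0.307  0.25 ]
 [ 0.711 -0.09   0.25 ]]
[np.float64(0.1), np.float64(0.228), np.float64(0.096), np.float64(0.224)]
x axis [0.97473783 0.22335213 0.        ] 12.905996124337769 front mid [ 0.73718116 -0.19857234  0.25      ] knob dist to front 0.12019384352438489
```

```bash
cat >> h.py <<'E'
def plan(p,ang):
    s=get_state(); Q=R.from_quat(s["tcp_rot"]); P=np.array(s["eef_pos"])
    print("axes",Q.as_matrix().round(3).tolist(),"pos",P.round(4),"q6",s["qpos"][5],"t",s["time"])
    d=Q.inv().apply(np.array(p)-P)
    print("shift tool mm",(1000*d).round(1),"units",(d/.12).round(3))
    for a in(ang,ang+180,ang+90,ang-90):
        a=np.radians(a); z=np.array([np.cos(a),np.sin(a),0]); y=np.array([0,0,-1.]); W=R.from_matrix(np.c_[np.cross(y,z),y,z])
        v=(Q.inv()*W).as_rotvec(); print("jaw dir deg",round(np.degrees(a)),"turn deg",np.degrees(v).round(2),"units",(v/2/np.pi).round(4))
E
python3 -c "
from h import *
plan([.620,-.228,.27],12.9)"
```

```text
axes [[0.974, -0.001, 0.228], [-0.228, -0.001, 0.974], [-0.0, -1.0, -0.002]] pos [0.1536 0.6569 0.2444] q6 -0.14998463084298072 t 0.2
shift tool mm [ 655.7  -24.6 -755.4] units [ 5.464 -0.205 -6.295]
jaw dir deg 13 turn deg [9.000e-02 6.393e+01 4.000e-02] units [2.000e-04 1.776e-01 1.000e-04]
jaw dir deg 193 turn deg [ 4.0000e-02 -1.1607e+02 -1.0000e-01] units [ 1.000e-04 -3.224e-01 -3.000e-04]
jaw dir deg 103 turn deg [  0.08 -26.07  -0.03] units [ 0.0002 -0.0724 -0.0001]
jaw dir deg -77 turn deg [5.0000e-02 1.5393e+02 1.2000e-01] units [1.000e-04 4.276e-01 3.000e-04]
```

send_rows:
  plan:
    - [[0, -0.33, 0], [0, 0, 0]]
    - [[0, -0.33, 0], [0, 0, 0]]
    - [[0, -0.33, 0], [0, 0, 0]]
    - [[0.25, 0, -0.26], [0, 0, 0]]
    - [[0.25, 0, -0.26], [0, 0, 0]]
    - [[0.25, 0, -0.26], [0, 0, 0]]
    - [[0.25, 0, -0.26], [0, 0, 0]]
    - [[0.25, 0, -0.26], [0, 0, 0]]
    - [[0.25, 0, -0.26], [0, 0, 0]]
    - [[0.25, 0, -0.26], [0, 0, 0]]
    - [[0.25, 0, -0.26], [0, 0, 0]]
  gripper: 0
  grip_force: 40

```text
time: 1.3
eef_pos: [0.3309, 0.3579, 0.3641]
tcp_rot: [-0.702, 0.081, -0.081, 0.702]
contact_force: [0.5, -0.4, -0.1]
opening: 0.999
```

send_rows:
  plan:
    - [[0.215, 0, -0.3], [0, 0, 0]]
    - [[0.215, 0, -0.3], [0, 0, 0]]
    - [[0.215, 0, -0.3], [0, 0, 0]]
    - [[0.215, 0, -0.3], [0, 0, 0]]
    - [[0.215, 0, -0.3], [0, 0, 0]]
    - [[0.215, 0, -0.3], [0, 0, 0]]
    - [[0.215, 0, -0.3], [0, 0, 0]]
    - [[0.215, 0, -0.3], [0, 0, 0]]
    - [[0.215, 0, -0.3], [0, 0, 0]]
    - [[0.215, 0, -0.3], [0, 0, 0]]

```text
time: 2.3
eef_pos: [0.5, -0.0516, 0.3641]
tcp_rot: [-0.702, 0.081, -0.081, 0.702]
contact_force: [0.4, 0.2, -0.1]
opening: 1.005
```

send_rows:
  plan:
    - [[0, 0, 0], [0, 0.0222, 0]]
    - [[0, 0, 0], [0, 0.0222, 0]]
    - [[0, 0, 0], [0, 0.0222, 0]]
    - [[0, 0, 0], [0, 0.0222, 0]]
    - [[0, 0, 0], [0, 0.0222, 0]]
    - [[0, 0, 0], [0, 0.0222, 0]]
    - [[0, 0, 0], [0, 0.0222, 0]]
    - [[0, 0, 0], [0, 0.0222, 0]]

```text
time: 3.1
eef_pos: [0.4996, -0.0497, 0.3639]
tcp_rot: [0.552, -0.442, 0.442, -0.552]
contact_force: [-0.1, -0.1, 0.4]
opening: 0.998
```

```bash
python3 -c "
from h import *
plan([.600,-.233,.30],12.9)
c=read_camera('wrist'); print(np.array(c['mount']).round(3).tolist(),c['fx'])"
```

```text
axes [[0.218, -0.0, 0.976], [-0.976, 0.0, 0.218], [-0.0, -1.0, -0.0]] pos [ 0.4996 -0.0497  0.3639] q6 -0.5208132893609565 t 3.1
shift tool mm [200.7  63.9  58.1] units [1.673 0.532 0.484]
jaw dir deg 13 turn deg [ 0.02 -0.33 -0.01] units [ 0.0001 -0.0009 -0.    ]
jaw dir deg 193 turn deg [1.0000e-02 1.7967e+02 3.0000e-02] units [0.000e+00 4.991e-01 1.000e-04]
jaw dir deg 103 turn deg [ 1.000e-02 -9.033e+01 -2.000e-02] units [ 0.000e+00 -2.509e-01 -1.000e-04]
jaw dir deg -77 turn deg [2.000e-02 8.967e+01 1.000e-02] units [1.000e-04 2.491e-01 0.000e+00]
[[0.0, 0.948, 0.319, -0.082], [0.001, -0.319, 0.948, -0.129], [1.0, 0.0, -0.001, -0.0], [0.0, 0.0, 0.0, 1.0]] 347.3118796711618
```

send_rows:
  plan:
    - [[0.335, 0.106, 0.097], [0, 0, 0]]
    - [[0.335, 0.106, 0.097], [0, 0, 0]]
    - [[0.335, 0.106, 0.097], [0, 0, 0]]
    - [[0.335, 0.106, 0.097], [0, 0, 0]]
    - [[0.335, 0.106, 0.097], [0, 0, 0]]
    - [[0, 0, 0], [0, 0, 0]]

```text
time: 3.75
eef_pos: [0.6013, -0.2364, 0.2956]
tcp_rot: [0.553, -0.443, 0.439, -0.552]
contact_force: [0.4, 0.3, -0.5]
opening: 0.999
```

Run:
```python
from h import *
s=get_state(); c=read_camera('wrist'); cv2.imwrite('pics/w1.png',c['img'])
M=np.eye(4); M[:3,:3]=R.from_quat(s['tcp_rot']).as_matrix(); M[:3,3]=s['eef_pos']; T=M@np.array(c['mount'])
np.savez('w1.npz',T=T,**{k:c[k] for k in('fx','fy','cx','cy')})
print(s['eef_pos'],T[:3,3]); p=T[:3,:3].T@(np.array([.620,-.228,.15])-T[:3,3]); print('expected',c['fx']*p[0]/p[2]+c['cx'],c['fy']*p[1]/p[2]+c['cy'])
ce,st,m=wood(c['img'],0,0,640,400); print(ce,st)
```

```text
[ 0.60133184 -0.23635169  0.2955835 ] [ 0.58342346 -0.1564176   0.4248728 ]
expected 342.918460865108 189.46948360456938
[343.49803922 186.19509804] [ 329  164   31   45 1020]
```

View pics/w1.png

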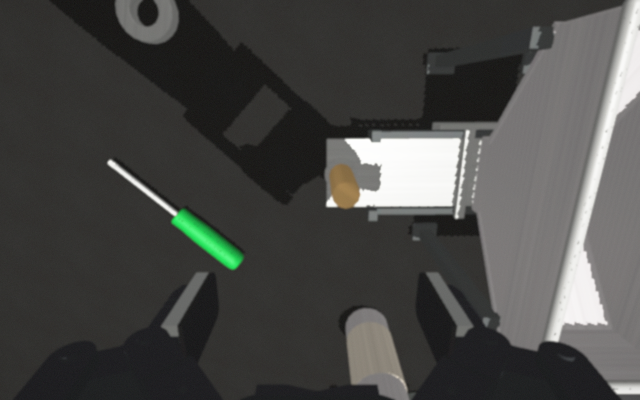

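Run:
```python
from h import *
c=np.load('w1.npz'); print(onz(c,(343.5,186.2),.146,c['T']).round(4), 'top',onz(c,(345.5,196),.178,c['T']).round(4))
for a in((330,139),(455,139),(455,207),(330,207)): print(onz(c,a,.107,c['T']).round(4))
plan([.619,-.226,.20],12.9)
```

```text
[ 0.6203 -0.2262  0.146 ] top [ 0.6194 -0.2252  0.178 ]
[ 0.6027 -0.1957  0.107 ]
[ 0.7129 -0.1706  0.107 ]
[ 0.7353 -0.2321  0.107 ]
[ 0.6179 -0.259   0.107 ]
axes [[0.222, -0.005, 0.975], [-0.975, 0.003, 0.222], [-0.004, -1.0, -0.004]] pos [ 0.601  -0.2343  0.2973] q6 -0.7532325212367135 t 3.8
shift tool mm [-3.8 97.2 19.8] units [-0.031  0.81   0.165]
jaw dir deg 13 turn deg [ 0.22 -0.04 -0.21] units [ 0.0006 -0.0001 -0.0006]
jaw dir deg 193 turn deg [  0.33 179.95   0.35] units [0.0009 0.4999 0.001 ]
jaw dir deg 103 turn deg [ 1.000e-02 -9.004e+01 -3.400e-01] units [ 0.     -0.2501 -0.0009]
jaw dir deg -77 turn deg [3.400e-01 8.996e+01 1.000e-02] units [0.0009 0.2499 0.    ]
```

send_rows:
  plan:
    - [[-0.03, 0, 0.16], [0, 0, 0]]
    - [[0, 0.25, 0], [0, 0, 0]]
    - [[0, 0.25, 0], [0, 0, 0]]
    - [[0, 0.25, 0], [0, 0, 0]]
    - [[0, 0, 0], [0, 0, 0]]
    - [[0, 0, 0], [0, 0, 0]]
    - [[0, 0, 0], [0, 0, 0]]

```text
time: 4.5
eef_pos: [0.6204, -0.225, 0.2137]
tcp_rot: [-0.553, 0.439, -0.442, 0.554]
contact_force: [-0.2, 0.2, 0.9]
opening: 0.999
```

```bash
python3 -c "
from h import *
plan([.620,-.226,.147],12.9)"
```

```text
axes [[0.224, 0.004, 0.975], [-0.975, -0.002, 0.224], [0.003, -1.0, 0.003]] pos [ 0.6204 -0.225   0.2137] q6 -0.7275498165655553 t 4.5
shift tool mm [ 0.7 66.7 -0.8] units [ 0.006  0.556 -0.007]
jaw dir deg 13 turn deg [-0.2   0.05  0.17] units [-0.0006  0.0001  0.0005]
jaw dir deg 193 turn deg [   0.27 -179.95    0.31] units [ 0.0007 -0.4998  0.0009]
jaw dir deg 103 turn deg [-2.000e-02 -8.995e+01  2.900e-01] units [-1.000e-04 -2.498e-01  8.000e-04]
jaw dir deg -77 turn deg [-2.900e-01  9.005e+01 -2.000e-02] units [-8.000e-04  2.501e-01 -1.000e-04]
```

Aligned over the knob, so I'll go down and close the gripper.

send_rows:
  plan:
    - [[0, 0.14, 0], [0, 0, 0]]
    - [[0, 0.14, 0], [0, 0, 0]]
    - [[0, 0.14, 0], [0, 0, 0]]
    - [[0, 0.13, 0], [0, 0, 0]]
    - [[0, 0, 0], [0, 0, 0]]
    - [[0, 0, 0], [0, 0, 0]]

```text
time: 5.1
eef_pos: [0.6189, -0.2248, 0.1434]
tcp_rot: [0.553, -0.441, 0.44, -0.553]
contact_force: [-0.6, -0.6, 0.2]
opening: 1.0
```

send_rows:
  plan:
    - [[0, 0, 0], [0, 0, 0]]
    - [[0, 0, 0], [0, 0, 0]]
    - [[0, 0, 0], [0, 0, 0]]
    - [[0, 0, 0], [0, 0, 0]]
    - [[0, 0, 0], [0, 0, 0]]
    - [[0, 0, 0], [0, 0, 0]]
    - [[0, 0, 0], [0, 0, 0]]
    - [[0, 0, 0], [0, 0, 0]]
  gripper: 1
  grip_force: 40

```text
time: 5.9
eef_pos: [0.6196, -0.225, 0.1452]
tcp_rot: [-0.553, 0.44, -0.441, 0.553]
contact_force: [-0.4, 0.2, 3.4]
opening: 0.246
```

send_rows:
  plan:
    - [[0, 0, -0.083], [0, 0, 0]]
    - [[0, 0, -0.083], [0, 0, 0]]
    - [[0, 0, -0.083], [0, 0, 0]]
    - [[0, 0, -0.083], [0, 0, 0]]
    - [[0, 0, -0.083], [0, 0, 0]]
    - [[0, 0, -0.083], [0, 0, 0]]
    - [[0, 0, 0], [0, 0, 0]]
    - [[0, 0, 0], [0, 0, 0]]
    - [[0, 0, 0], [0, 0, 0]]

```text
time: 6.8
eef_pos: [0.5592, -0.2391, 0.1452]
tcp_rot: [0.554, -0.442, 0.44, -0.552]
contact_force: [-3.2, -0.2, 7.4]
opening: 0.246
```

send_rows:
  plan:
    - [[0, 0, -0.033], [0, 0, 0]]
    - [[0, 0, -0.033], [0, 0, 0]]
    - [[0, 0, -0.033], [0, 0, 0]]
    - [[0, 0, 0], [0, 0, 0]]
    - [[0, 0, 0], [0, 0, 0]]

```text
time: 7.3
eef_pos: [0.5486, -0.2416, 0.1452]
tcp_rot: [0.553, -0.441, 0.441, -0.552]
contact_force: [0.8, -0.2, 6.6]
opening: 0.247
```

send_rows:
  plan:
    - [[0, 0, -0.025], [0, 0, 0]]
    - [[0, 0, 0], [0, 0, 0]]
    - [[0, 0, 0], [0, 0, 0]]

```text
time: 7.6
eef_pos: [0.5476, -0.2418, 0.1452]
tcp_rot: [-0.552, 0.439, -0.442, 0.554]
contact_force: [8.7, 1.6, 3.1]
opening: 0.241
```

send_rows:
  plan:
    - [[0, 0, -0.025], [0, 0, 0]]
    - [[0, 0, 0], [0, 0, 0]]
    - [[0, 0, 0], [0, 0, 0]]

```text
time: 7.9
eef_pos: [0.5476, -0.2419, 0.1452]
tcp_rot: [-0.55, 0.437, -0.445, 0.555]
contact_force: [20.2, 2.5, -1.8]
opening: 0.247
```

send_rows:
  plan:
    - [[0, 0, 0.015], [0, 0, 0]]
    - [[0, 0, 0], [0, 0, 0]]

```text
time: 8.1
eef_pos: [0.5476, -0.2419, 0.1452]
tcp_rot: [-0.552, 0.439, -0.443, 0.554]
contact_force: [13.8, 1.0, 1.5]
opening: 0.243
```

send_rows:
  plan:
    - [[0, 0, 0], [0, 0, 0]]
    - [[0, 0, 0], [0, 0, 0]]
    - [[0, 0, 0], [0, 0, 0]]
    - [[0, 0, 0], [0, 0, 0]]
    - [[0, 0, 0], [0, 0, 0]]
    - [[0, 0, 0], [0, 0, 0]]
    - [[0, 0, 0], [0, 0, 0]]
    - [[0, 0, 0], [0, 0, 0]]
  gripper: 0

```text
time: 8.9
eef_pos: [0.5453, -0.2418, 0.1446]
tcp_rot: [0.553, -0.441, 0.441, -0.553]
contact_force: [-0.1, -0.3, 0.6]
opening: 0.999
```

```bash
python3 -c "
from h import *
plan([.5476,-.2419,.30],12.9)"
```

```text
axes [[0.223, -0.0, 0.975], [-0.975, -0.0, 0.223], [0.0, -1.0, -0.0]] pos [ 0.5453 -0.2418  0.1446] q6 -0.8125025368403732 t 8.9
shift tool mm [   0.6 -155.4    2.2] units [ 0.005 -1.295  0.018]
jaw dir deg 13 turn deg [0. 0. 0.] units [0. 0. 0.]
jaw dir deg 193 turn deg [ 0.0e+00 -1.8e+02 -1.0e-02] units [ 0.  -0.5 -0. ]
jaw dir deg 103 turn deg [  0. -90.  -0.] units [ 0.   -0.25 -0.  ]
jaw dir deg -77 turn deg [ 0. 90.  0.] units [0.   0.25 0.  ]
```

send_rows:
  plan:
    - [[0, -0.2, 0], [0, 0, 0]]
    - [[0, -0.3, 0], [0, 0, 0]]
    - [[0, -0.3, 0], [0, 0, 0]]
    - [[0, -0.3, 0], [0, 0, 0]]
    - [[0, -0.25, 0], [0, 0, 0]]
    - [[0, 0, -0.3], [0, 0, 0]]
    - [[0, 0, -0.3], [0, 0, 0]]
    - [[0, 0, -0.3], [0, 0, 0]]
    - [[0, 0, 0], [0, 0, 0]]
    - [[0, 0, 0], [0, 0, 0]]

```text
time: 9.9
eef_pos: [0.4398, -0.2661, 0.3069]
tcp_rot: [-0.553, 0.441, -0.441, 0.553]
contact_force: [0.2, 0.1, -0.5]
opening: 1.0
```

Run:
```python
from h import *
t=read_camera('top'); s=read_camera('scene'); cv2.imwrite('pics/t2.png',t['img']); cv2.imwrite('pics/s2.png',s['img'])
for nm,a,b in(("wide",(395,235,475,300),(280,100,345,175)),("narrow",(165,255,210,290),(460,230,505,290))):
    try:
        ct,st,_=wood(t["img"],*a); cs,ss,_=wood(s["img"],*b); print(nm,ct,st,cs,ss,tri([ray(t,ct),ray(s,cs)]).round(4),onz(t,ct,.15).round(4))
    except Exception as e: print(nm,e)
```

```text
wide [437.00625 264.1    ] [429 259  17  12 160] [303.9375    114.2109375] [298 100  12  30 256] [ 0.5472 -0.2425  0.1511] [ 0.547  -0.2426  0.15  ]
narrow [189.34911243 272.74556213] [181 267  18  13 169] [480.88339223 257.26855124] [470 241  24  34 283] [0.5263 0.2433 0.1512] [0.526  0.2439 0.15  ]
```

View pics/t2.png

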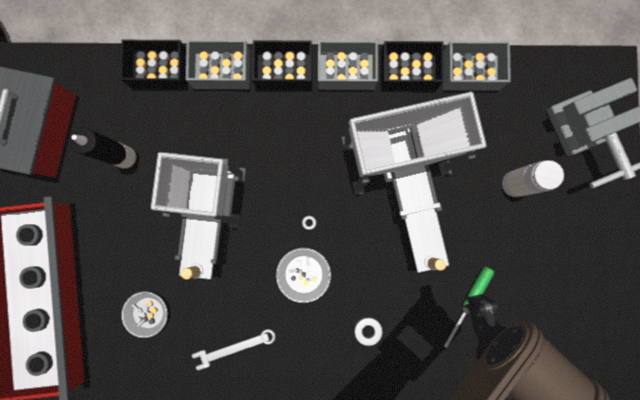

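View pics/s2.png

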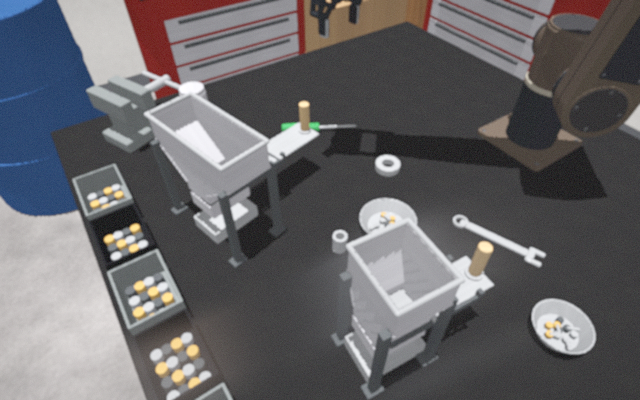

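The top view shows the wide knob at (437,264), with the gate's cross lip against the stop blocks at about (420,208). The narrow knob has not moved, at (189,272). The gripper is well clear of both.

```bash
python3 -c "
from plant import *
print(get_state()['time'],sign_off())"
```

```text
the job is handed in; nothing more can be done
10.0 None
```

The wide hopper's gate is drawn out to its end stop and released, and the narrow hopper's gate is still shut. I handed the job in at 10.0 s.

- **Wide gate:** I gripped the knob from above with the jaws along the gate's slide and drew it about 74 mm. It then stopped moving while the pull rose to about 20 N, which fits the rigid end stop if the gate started about 6 mm open. After release, both cameras put the knob at (0.547, -0.242), the same place it stopped.
- **Narrow gate:** its knob reads within 1 mm of its starting position.
- **Clearance:** the gripper is open, about 0.11 m back from the knob and 0.31 m up, with no contact force.

One check was slightly off: the knob measured about 195 mm from the hopper's front face, against 200 mm expected. I put that down to the hand-picked rim corners, because the same corners made the hopper 6–8 mm too large overall.

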